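# Uncover the vise and gauge its jaw gap

### The arm

A 6-joint arm with a two-finger parallel gripper is mounted at the origin on the work surface. World frame = base frame: x ahead of the robot, y to its left, z up, the work surface at z = 0. Lengths are in m, angles in rad, forces in N, time in s.
With the tool pointing down it reaches from about 0.3 to 0.875 m from the base axis. Payload 6.4 kg.
Tool frame: the origin (TCP) lies midway between the tips of the shut fingers; the grasp point (between the pads) lies 19 mm behind it (ctrl.pinch_z is the distance from the TCP to the grasp point, in m); z points along the fingers, y is the line along which they close (so a half turn about z gives the same grasp; the last joint's range is limited). The gripper opens to 85 mm and grips with 20 to 120 N. Pads are 22 mm wide; open, the fingers measure 114 mm over their backs; the gripper's body (76 mm by 85 mm) begins 54 mm behind the grasp point. The pads swing forward as they close: fully open they stand 13 mm farther back than shut.
Start: joints at [1.132, 0.181, 1.607, -0, 1.354, -0.206], TCP at [0.133, 0.56, 0.231] pointing down, gripper open.
Joint ranges: [-2.99, 2.99], [-0.89, 2.07], [0.3, 2.58], [-1.14, 4.28], [0, 2.63], [-3.12, 3.12]. Speed limits (rad/s): [2.57, 2.57, 3.01, 3.14, 3.14, 3.14].

### API

Orientations are given as a unit quaternion [w, x, y, z].
In Python, from bench import ctrl gives the robot as it stands.
- The arm moves only by the tool apply_moves, never from a script. Its argument "moves" is a list of rows, each an object with "jaw": the opening, from 0 (shut) to 1 (fully open); "offset": the shift along the tool's x, y, z in mm, a list of three; "rot": the turn, a rotation vector about the tool's x, y, z in degrees, a list of three. In form: [{"jaw": jaw, "offset": [dx, dy, dz], "rot": [ax, ay, az]}, ...]. A call has exactly 5 rows; each row shifts and turns the commanded pose from where the row before left it, along the tool's axes as they then stand; what a row does not reach is not made up. A row lasts 1/8 s, in which the tool goes at most 62.5 mm and 10.7 degrees, less where a joint would pass 70% of its speed; a pose out of reach is approached as far as the arm can. A call is refused whole if a number of a shift passes 62.5 or a number of a turn 10.7, either way. A call with a gripper value outside its range is refused whole. The fingers move at their own pace and stop on an object; the grip force is fixed at half the most. Time passes only in rows, so rows that do not move let the fingers close, or fill a call up. It gives the time, the measured TCP pose, the force, the opening and the grip force at its end, in the units of the state.
- ctrl.get_obs(): the state, without advancing time (a new reading comes with each control period).
- ctrl.camera(name): name is "scene" or "top"; returns (picture, depth): 400x640x3 uint8, red, green, blue; 400x640 float32, m along the optical axis (not along the pixel's ray), 0 where there is no reading.
- ctrl.camera_params(name): a dict with "K" (3x3 intrinsics, pixels), "dist" ([k1, k2, p1, p2, k3] as OpenCV has them; the pictures are not rectified), "cam_to_world" (4x4, takes a point from camera to world coordinates). Camera axes: x right, y down, z forward; pixel columns grow to the right and rows downward; lengths in m; the calibration is good to about 2 mm. A picture is of the moment at which its call begins. camera_params takes no time and is no camera call.
- ctrl.hand_in(): hands the job in; it is judged then, once.
Trained networks look in the newest picture that a camera, given by its name, has taken for a name from the list of things; names that differ only in an ending like _2 or _b are one class to them, and where a whole thing is asked for, a point or a joint stands for the part that bears it (a point fixed in the world has none). Each returns a list of dicts, best first, with "score" (0 to 1); they miss things now and then, are a little off and sometimes report something else, mostly with a low value. They report only what shows in the picture. A call takes as long as a camera call. They do not tell look-alikes from the thing itself.
- ctrl.outline_of(camera, target): "region" (400x640 bool, what is visible of it) and "position" ([column, row] in pixels, amid what is visible of it).
The state is a dict: "time_s": time; "q": joint angles; "dq": joint speeds; "joint_efforts": joint torques, N m; "eef_pos": TCP position; "eef_rot": TCP orientation; "wrist_force": force on the tool from outside, world axes, zero at the start; "torque": the same for the moment, N m; "opening": opening from 0.0 (shut) to 1.0 (fully open); "grasp_force": force on a finger pad.
Only numpy, scipy, OpenCV 4.12 (cv2) and the standard library are available. Lean on these libraries where they do the work, as an engineer would, in place of code of your own. Each camera call takes 0.05 s, during which the arm holds its last target. There are 200 camera calls.

### The job

Lift the red cover off the vise jaws by its handle and hang it by the handle on the double hook. Then take the yellow-handled feeler gauge from its stand and slide its blade straight down between the vise jaws until it drags snugly on both faces, without forcing the sprung plate back, and finish while still holding the gauge in the gripper at that depth. Leave everything else on the bench alone.

Things in the scene. Friction and masses are not known exactly. Their poses are not given: they have to be found in the camera images.
- cover: Red jaw cover, an upside-down tray 102 mm (x) by 130 mm (y), skirt 25 mm deep, with a black bridge handle on top; about 220 g. Starts sitting over the vise jaws, its skirt around them with 4 to 10 mm play. Origin: centre of the skirt's lower rim, z up; roof top at z = 30 mm. Half a turn makes no difference.
- cover_bar (a point): Middle of the bar of the cover's handle, 95 mm above the cover's origin. The bar runs along the cover's y, 128 mm long, section 12 by 12 mm, on two posts (108 mm clear between them, 59 mm clear under the bar).
- hook: Steel stand with a double hook, fixed. Two 8 mm prongs, 80 mm apart (y = +-40 mm), slope gently down from a cross bar at x = +88 mm (189 mm high) towards the stand's -x (roughly to the robot) to a low place, then turn up to 197 mm height, ending at x = -40 mm. The cover, wider than the handle, must come from the -x side. Room for fingers between the prongs. Origin: on the bench, near under the low place; z up.
- hook_seat (a point): Low place of the double hook, midway between the prongs (x = -6 mm), at the height of the prongs' top, 179 mm. The cover's bar lies here across both prongs, parallel to the stand's y; let down within about 20 mm in x it stays, its centre then about 6 mm higher.
- gauge: Taper feeler gauge, 90 g: yellow handle 16 mm (x) by 30 mm (y) by 60 mm tall; below it a steel blade 22 mm wide (y), 70 mm long, 2 mm thick (x) at the tip growing to 7.8 mm at the handle (1 mm per 12 mm), springy sideways in x. Origin: underside of the handle, where the blade begins; z up. Starts upright in the stand's slot, handle on the stand's top. Half a turn makes no difference.
- gauge_tip (a point): Middle of the blade's tip, 70 mm below the gauge's origin.
- stand: Wooden block 70 by 90 by 78 mm, fixed, with a slot 11 by 25 mm from above that holds the gauge. Origin: centre of its underside; slot length along y.
- vise: Blue bench vise, fixed to the bench, base 170 by 140 mm, screw and T-handle towards its -x. Its fixed jaw is a steel plate whose upright face lies at x = 0, 110 mm long (y from -55 to 55 mm); the jaws' blue tops are 114 mm above the bench. Origin: on the bench under the fixed face; z up.
- vise_throat (a point): Middle of the top edge of the fixed jaw's upright face, 100 mm above the bench; above it both jaws flare apart into a funnel about 17 mm wide at the top (112 mm above the bench). The upright faces go down 45 mm from here, with 60 mm free below it for the blade.
- jaw: Moving jaw of the vise, set 3 to 4.5 mm from the fixed jaw (differs each time, fixed during the job); carries a sprung steel plate that faces the fixed jaw. Axes as the vise; origin on the bench under the plate's face at rest.
- jaw_face (a point): Middle of the top edge of the sprung plate's face at rest, 100 mm above the bench. Its distance from vise_throat along the vise's x is the gap.
- jaw_plate (a joint): How far the sprung plate is pushed back from rest (m), 0 to 0.004. Spring: 3 N at rest plus 3 N per mm. Once the blade touches both faces, each 12 mm deeper pushes the plate back 1 mm, against 3 to 12 N of drag. Loose: below 0.4 mm. Snug: 0.4 to 1.8 mm. Forced: above 2.4 mm.
- jar: Bystander: small closed glass jar, 52 mm across and 70 mm tall, between the robot and the hook; to be left alone.
- screwdriver: Bystander: screwdriver with an orange handle lying at the left; to be left alone.
- hammer: Bystander: hammer lying at the far left; to be left alone.
- wrench: Bystander: open wrench lying at the far right; to be left alone.
- brush: Bystander: bench brush lying at the right; to be left alone.
- file: Bystander: flat file with a green round handle lying at the far right; to be left alone.
- slug: Bystander: brass slug, 40 mm across and 50 mm tall, standing at the left; to be left alone.
Not all that is in view belongs to the job. What is shaped like the gauge but blue or green is not meant. Leave any pink look-alike of the cover alone.

How it is judged:
On the way, in this order (a step that is already met when the one before it is completed fails the run):
1. the cover hangs by its handle on the double hook, let go (contact force between cover and hook above 1 N and contact force between cover and the arm below 0.2 N and contact force between cover and the fingers below 0.2 N and x of cover_bar in the frame of hook_seat between -0.03 and 0.03 m and y of cover_bar in the frame of hook_seat between -0.03 and 0.03 m and z of cover_bar in the frame of hook_seat between -0.02 and 0.03 m and angle between cover's own z axis and vertical below 0.35 rad and linear speed of cover below 0.05 m/s), for 0.3 s.
2. the blade drags snugly between the jaws, held in the gripper (value of joint jaw_plate between 0.0004 and 0.0018 m and contact force between gauge and vise above 1.5 N and contact force between gauge and jaw above 1.5 N and contact force between gauge and the fingers above 2 N and y of gauge_tip in the frame of vise between -0.03 and 0.03 m and x of gauge_tip in the frame of vise between -0.015 and 0.01 m and z of gauge_tip in the frame of vise_throat below -0.01 m and angle between gauge's own z axis and vertical below 0.15 rad and linear speed of gauge below 0.01 m/s), for 0.3 s.
At the end, for the whole second after the job is handed in: Gauge held in the fingers, at rest, upright within 0.15 rad; blade tip over 10 mm below the jaws' top edge, within 30 mm of their middle; over 1.5 N on both jaws; sprung plate pushed back 0.4 to 1.8 mm. Cover hangs at rest and untouched, bar across both prongs within 30 mm of the seat (all of step 1 and all of step 2); the arm keeps its last pose, push and grip.
It fails at once if the sprung plate is forced back by more than 2.4 mm (value of joint jaw_plate above 0.0024 m).
It fails at once if a bystander is moved more than 30 mm (distance of any of jar, screwdriver, hammer, wrench, brush, file, slug from where it was at the start of the episode above 0.03 m).
It also fails if it takes over 62 s, if anything falls off the work surface, if the arm or the gripper's body presses on something with over 40 N, if the wrist force passes 120 N, or if a joint passes its speed limit or range.

## Working session

There is one attempt and no reset: what is moved stays moved. The work goes in short steps, Python scripts to look and compute and a tool call to move; the robot and the scene stay as the last step left them, time stands still between calls to the robot, and variables do not carry over. Pictures are saved under pics/ and viewed, at most 10 in all, crops included, and the job is handed in when it is done.

Besides the shell and the picture viewer there is one more tool, called after "Call:" as name(argument=value, ...), one argument or row to a line, values as JSON. apply_moves: Moves the arm, as the interface text tells. Its arguments: {"type":"object","properties":{"moves":{"type":"array"}},"required":["moves"]}

```bash
ls; mkdir -p pics
cat > h.py <<'E'
import numpy as np, cv2
from bench import ctrl
np.set_printoptions(precision=4,suppress=True)
def shot(n,save=None):
    im,d=ctrl.camera(n)
    if save: cv2.imwrite('pics/'+save,im[:,:,::-1])
    return im,d
def pts(n,d):
    p=ctrl.camera_params(n);K=np.array(p['K']);D=np.array(p['dist']);T=np.array(p['cam_to_world'])
    h,w=d.shape
    uv=np.stack(np.meshgrid(np.arange(w),np.arange(h)),-1).reshape(-1,1,2).astype(np.float32)
    xy=cv2.undistortPoints(uv,K,D).reshape(h,w,2)
    P=np.concatenate([xy*d[...,None],d[...,None]],-1)
    P=P@T[:3,:3].T+T[:3,3]; P[d==0]=np.nan
    return P
E
python3 - <<'E'
from h import *
for n in ('scene','top'):
    im,d=shot(n,n+'0.png'); P=pts(n,d)
    p=ctrl.camera_params(n); print(n,np.array(p['cam_to_world']),np.array(p['K'])[0])
    for t in ('cover','hook','gauge','stand','vise','jar','jaw','slug','screwdriver','brush'):
        for r in ctrl.outline_of(n,t)[:3]:
            m=r['region']; Q=P[m]; Q=Q[~np.isnan(Q[:,0])]
            if len(Q): print(t,round(r['score'],2),np.round(r['position']),len(Q),np.percentile(Q,[2,50,98],axis=0).round(3).tolist())
print(ctrl.get_obs())
E
```

```text
pics
scene [[ 0.1295  0.7332 -0.6676  1.3538]
 [ 0.9915 -0.085   0.0989 -0.117 ]
 [ 0.0158 -0.6747 -0.7379  1.0931]
 [ 0.      0.      0.      1.    ]] [442.0335   0.     326.458 ]
cover 0.72 [410. 209.] 1770 [[0.466, 0.189, 0.089], [0.529, 0.255, 0.119], [0.577, 0.317, 0.191]]
cover 0.69 [448. 196.] 158 [[0.344, 0.416, 0.008], [0.396, 0.441, 0.023], [0.43, 0.476, 0.029]]
cover 0.56 [402. 168.] 1142 [[0.173, 0.256, 0.001], [0.252, 0.313, 0.03], [0.311, 0.382, 0.103]]
hook 0.86 [335. 266.] 2143 [[0.553, -0.044, 0.006], [0.641, 0.016, 0.013], [0.689, 0.08, 0.195]]
gauge 0.8 [228. 211.] 287 [[0.325, -0.355, 0.002], [0.36, -0.294, 0.013], [0.399, -0.252, 0.02]]
gauge 0.72 [277. 288.] 423 [[0.624, -0.195, -0.0], [0.669, -0.154, 0.012], [0.721, -0.108, 0.02]]
gauge 0.45 [226. 222.] 182 [[0.498, -0.295, 0.081], [0.511, -0.28, 0.119], [0.516, -0.266, 0.14]]
stand 0.59 [228. 242.] 931 [[0.473, -0.323, 0.005], [0.533, -0.278, 0.073], [0.546, -0.235, 0.082]]
jar 0.57 [308. 214.] 287 [[0.396, -0.045, 0.009], [0.43, -0.025, 0.058], [0.443, 0.002, 0.075]]
jar 0.53 [197. 305.] 509 [[0.645, -0.456, 
[... 1870 characters left out ...]
6, 0.053]]
screwdriver 0.6 [165. 237.] 301 [[0.311, 0.415, -0.002], [0.379, 0.446, 0.022], [0.422, 0.49, 0.027]]
brush 0.66 [474. 239.] 696 [[0.284, -0.575, -0.002], [0.343, -0.512, 0.017], [0.421, -0.426, 0.022]]
{'time_s': 1.1, 'q': array([ 1.1317,  0.1808,  1.607 ,  0.    ,  1.3538, -0.2063]), 'dq': array([ 0.0007, -0.0015,  0.0003,  0.0001, -0.0003,  0.0002]), 'joint_efforts': array([  0.0003, -44.4838, -35.1689,  -0.0002,   0.0005,   0.    ]), 'eef_pos': array([0.1326, 0.5595, 0.2313]), 'eef_rot': array([-0.    ,  0.1161,  0.9932,  0.    ]), 'wrist_force': array([-0.0269,  0.6711,  0.2581]), 'torque': array([-0.0139, -0.0371, -0.0199]), 'grasp_force': 0.0, 'opening': 1.0032450079285713}
```

View pics/scene0.png

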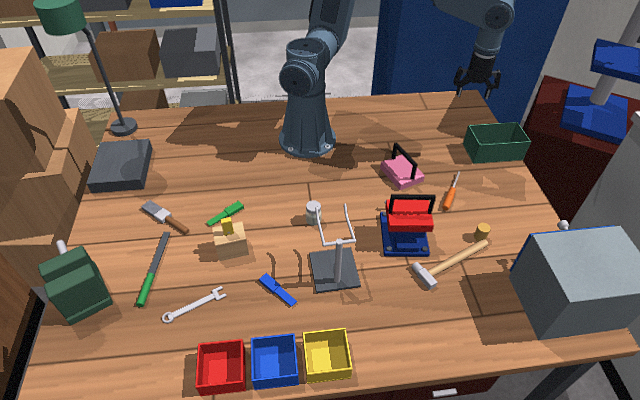

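View pics/top0.png

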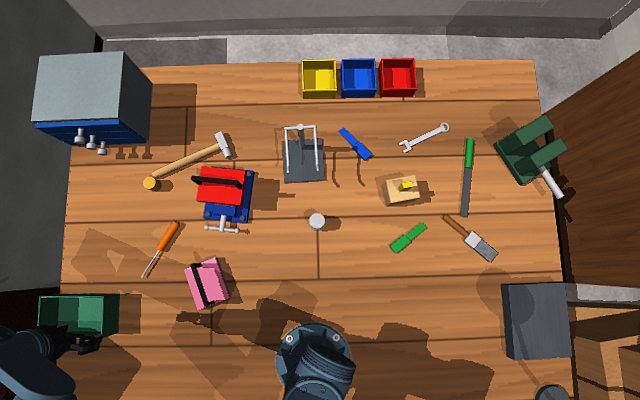

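The scene view shows the red cover on the blue vise (410,210), hook (335,260), yellow gauge in the stand (228,228), and jar (313,210). The top view agrees. The pink cover and the blue and green gauges are decoys.

```bash
cat >> h.py <<'E'
def rect(Q):
    (c,s,a)=cv2.minAreaRect((Q[:,:2]*1000).astype(np.float32)); return np.round(c,1),np.round(s,1),round(a,1)
def near(P,c,r,z0,z1):
    return (np.hypot(P[...,0]-c[0],P[...,1]-c[1])<r)&(P[...,2]>z0)&(P[...,2]<z1)
def line(Q):
    m=np.median(Q,0);Q=Q[np.linalg.norm(Q-m,axis=1)<.09]
    v=cv2.fitLine(Q[:,:2].astype(np.float32),cv2.DIST_HUBER,0,.01,.01).ravel()
    t=(Q[:,:2]-v[2:])@v[:2]; lo,hi=np.percentile(t,[1,99]); return 'mid',v[2:]+v[:2]*(lo+hi)/2,'len',hi-lo,'yaw',np.degrees(np.arctan2(v[1],v[0])),'z',np.percentile(Q[:,2],[5,50,95]),len(Q)
def R():
    from scipy.spatial.transform import Rotation as Ro
    o=ctrl.get_obs(); q=o['eef_rot']; return o,Ro.from_quat([q[1],q[2],q[3],q[0]]).as_matrix()
E
python3 - <<'E'
from h import *
for n in ('scene','top'):
    im,d=shot(n); P=pts(n,d).astype(float); h=cv2.cvtColor(im,cv2.COLOR_RGB2HSV)
    H,S,V=[h[...,i].astype(int) for i in range(3)]
    print(n)
    m=near(P,(.52,.25),.12,.175,.2)&(V<90); print('bar',line(P[m]))
    m=near(P,(.52,.25),.12,.112,.126)&((H<8)|(H>172))&(S>150); print('roof',rect(P[m]),np.median(P[m][:,2]))
    m=near(P,(.5,.25),.15,.005,.1)&(H>100)&(H<130)&(S>120); print('vise',rect(P[m]),m.sum())
    m=near(P,(.51,-.28),.06,.12,.16); print('gauge top',P[m].mean(0),m.sum())
    m=near(P,(.51,-.28),.06,.084,.16)&(H>22)&(H<34)&(S>150);print('gauge',rect(P[m]),np.percentile(P[m],[3,50,97],axis=0),m.sum())
    m=near(P,(.51,-.28),.09,.07,.084); print('stand',rect(P[m]),m.sum())
    m=near(P,(.62,.02),.12,.16,.21);
    Q=P[m]; print('hook',m.sum(),rect(Q))
    m2=near(P,(.62,.02),.14,.002,.03)&(S<60); print('base',rect(P[m2]),m2.sum())
    for lo in np.arange(.53,.72,.02):
        k=(Q[:,0]>=lo)&(Q[:,0]<lo+.02)
        for s in (Q[k&(Q[:,1]>.02)],Q[k&(Q[:,1]<=.02)]):
            if len(s): print(round(lo,2),np.median(s,0),len(s))
o,Rm=R(); print(Rm)
E
```

```text
scene
bar ('mid', array([0.524 , 0.2536]), 'len', np.float64(0.12408596978602039), 'yaw', np.float32(81.803444), 'z', array([0.1783, 0.1879, 0.1921]), 223)
roof (array([520.7, 256.1]), array([132.1, 108. ]), 82.7) 0.11894405313012285
vise (array([515.4, 254.5]), array([138.2, 168.3]), 82.4) 1108
gauge top [ 0.5081 -0.2805  0.1333] 90
gauge (array([ 506.1, -280.2]), array([18.8, 27. ]), 3.5) [[ 0.4999 -0.2923  0.0878]
 [ 0.5109 -0.2797  0.123 ]
 [ 0.5152 -0.2669  0.1405]] 130
stand (array([ 505. , -281.4]), array([77.2, 90.6]), 9.3) 528
hook 408 (array([603.9,  17.4]), array([139.1,  89.4]), 2.9)
base (array([609.3,  26. ]), array([162.7, 147.1]), 2.8) 1548
0.53 [0.5427 0.0546 0.192 ] 22
0.53 [ 0.5431 -0.0259  0.1941] 14
0.55 [0.5584 0.0558 0.1806] 19
0.55 [ 0.5574 -0.0247  0.1812] 22
0.57 [0.5801 0.0563 0.1791] 15
0.57 [ 0.5788 -0.0237  0.1803] 14
0.59 [0.5994 0.0562 0.1828] 16
0.59 [ 0.6002 -0.0225  0.1823] 17
0.61 [0.6196 0.058  0.1859] 19
0.61 [ 0.6212 -0.0221  0.1861] 16
0.63 [0.6409 0.0594 0.1895] 15
0.63 [ 0.6411 -0.0213  0.1884] 17
0.65 [0.6635 0.0383 0.1923] 86
0.65 [0.6653 0
[... 572 characters left out ...]
 , -280.9]), array([71. , 90.2]), 10.2) 579
hook 404 (array([600.8,  16.6]), array([135.2,  88.5]), 2.6)
base (array([617.9,  17.8]), array([139.9, 128.3]), 2.7) 1387
0.53 [0.5387 0.0537 0.1914] 17
0.53 [ 0.5428 -0.0246  0.1927] 11
0.55 [0.56   0.0543 0.1789] 20
0.55 [ 0.5602 -0.0251  0.1799] 20
0.57 [0.5797 0.0567 0.1779] 20
0.57 [ 0.5807 -0.0229  0.1774] 21
0.59 [0.5988 0.0564 0.1816] 23
0.59 [ 0.6    -0.0233  0.1813] 21
0.61 [0.6202 0.0584 0.1851] 21
0.61 [ 0.6213 -0.0212  0.1844] 21
0.63 [0.6402 0.0583 0.187 ] 21
0.63 [ 0.6411 -0.0215  0.1869] 23
0.65 [0.6582 0.0372 0.192 ] 78
0.65 [0.6597 0.0027 0.1913] 87
[[-0.973   0.2307  0.    ]
 [ 0.2307  0.973   0.    ]
 [-0.      0.     -1.    ]]
```

```bash
cat >> h.py <<'E'
def plan(p,yaw,n):
    """p target TCP, yaw (deg) of tool y in world; tool pointing down; n rows"""
    o,Rm=R(); y0=np.degrees(np.arctan2(Rm[1,1],Rm[0,1])); dy=(yaw-y0+180)%360-180
    d=(np.array(p)-o['eef_pos'])/n
    print('pos',o['eef_pos'],'yaw',round(y0,2),'tilt',np.degrees(np.arccos(-Rm[2,2])).round(2),'turn',round(-dy/n,2),'t',o['time_s'])
    for i in range(n):
        a=np.radians(y0+dy*i/n); Y=np.array([np.cos(a),np.sin(a),0]);Z=np.array([0,0,-1.]);X=np.cross(Y,Z)
        print(i+1,np.round([d@X*1000,d@Y*1000,d@Z*1000],1))
E
python3 -c "
from h import *
plan((.52,.2545,.25),-7.6,10)"
```

```text
pos [0.1327 0.5595 0.2313] yaw 76.66 tilt 0.0 turn 8.43 t 1.2
1 [-44.7 -20.7  -1.9]
2 [-47.3 -14.   -1.9]
3 [-48.8  -6.9  -1.9]
4 [-49.3   0.3  -1.9]
5 [-48.7   7.6  -1.9]
6 [-47.1  14.6  -1.9]
7 [-44.4  21.4  -1.9]
8 [-40.8  27.6  -1.9]
9 [-36.3  33.3  -1.9]
10 [-31.1  38.3  -1.9]
```

Call:
apply_moves(
  moves=[
    {"jaw": 1, "offset": [-44.7, -20.7, -2], "rot": [0, 0, 8.4]},
    {"jaw": 1, "offset": [-47.3, -14, -2], "rot": [0, 0, 8.4]},
    {"jaw": 1, "offset": [-48.8, -6.9, -2], "rot": [0, 0, 8.4]},
    {"jaw": 1, "offset": [-49.3, 0.3, -2], "rot": [0, 0, 8.4]},
    {"jaw": 1, "offset": [-48.7, 7.6, -2], "rot": [0, 0, 8.4]},
  ],
)

```text
time_s: 1.82
eef_pos: [0.3276, 0.4062, 0.2416]
eef_rot: [0.0, 0.466, 0.885, 0.0]
wrist_force: [1.3, 0.3, 0.1]
opening: 1.008
grasp_force: 0.0
```

Call:
apply_moves(
  moves=[
    {"jaw": 1, "offset": [-47, 14.6, -2], "rot": [0, 0, 8.4]},
    {"jaw": 1, "offset": [-44.4, 21.4, -2], "rot": [0, 0, 8.4]},
    {"jaw": 1, "offset": [-40.8, 27.6, -2], "rot": [0, 0, 8.4]},
    {"jaw": 1, "offset": [-36.3, 33.3, -2], "rot": [0, 0, 8.4]},
    {"jaw": 1, "offset": [-31, 38.3, -2], "rot": [0, 0, 8.4]},
  ],
)

```text
time_s: 2.45
eef_pos: [0.5217, 0.2543, 0.2515]
eef_rot: [0.0, 0.753, 0.659, 0.0]
wrist_force: [0.8, 0.1, -0.1]
opening: 0.997
grasp_force: 0.0
```

```bash
python3 -c "
from h import *
plan((.52,.2545,.166),-7.6,4)"
```

```text
pos [0.5217 0.2543 0.2515] yaw -7.63 tilt 0.02 turn -0.01 t 2.45
1 [-0.  -0.4 21.4]
2 [-0.  -0.4 21.4]
3 [-0.  -0.4 21.4]
4 [-0.  -0.4 21.4]
```

Call:
apply_moves(
  moves=[
    {"jaw": 1, "offset": [0, -0.4, 21.4], "rot": [0, 0, 0]},
    {"jaw": 1, "offset": [0, -0.4, 21.4], "rot": [0, 0, 0]},
    {"jaw": 1, "offset": [0, -0.4, 21.4], "rot": [0, 0, 0]},
    {"jaw": 1, "offset": [0, -0.4, 21.4], "rot": [0, 0, 0]},
    {"jaw": 0.3, "offset": [0, 0, 0], "rot": [0, 0, 0]},
  ],
)

```text
time_s: 3.08
eef_pos: [0.5175, 0.2553, 0.1638]
eef_rot: [-0.001, 0.751, 0.66, -0.002]
wrist_force: [0.1, 0.4, -0.5]
opening: 0.816
grasp_force: 0.0
```

Call:
apply_moves(
  moves=[
    {"jaw": 0.2, "offset": [0, 0, 0], "rot": [0, 0, 0]},
    {"jaw": 0, "offset": [0, 0, 0], "rot": [0, 0, 0]},
    {"jaw": 0, "offset": [0, 0, 0], "rot": [0, 0, 0]},
    {"jaw": 0, "offset": [0, 0, 0], "rot": [0, 0, 0]},
    {"jaw": 0, "offset": [0, 0, 0], "rot": [0, 0, 0]},
  ],
)

```text
time_s: 3.7
eef_pos: [0.5196, 0.2558, 0.1665]
eef_rot: [0.0, 0.751, 0.66, 0.001]
wrist_force: [1.5, 0.9, 3.3]
opening: 0.125
grasp_force: 61.6
```

Call:
apply_moves(
  moves=[
    {"jaw": 0, "offset": [0, 0, -10], "rot": [0, 0, 0]},
    {"jaw": 0, "offset": [0, 0, -20], "rot": [0, 0, 0]},
    {"jaw": 0, "offset": [0, 0, -25], "rot": [0, 0, 0]},
    {"jaw": 0, "offset": [0, -25, -20], "rot": [0, 0, 0]},
    {"jaw": 0, "offset": [0, -40, 0], "rot": [0, 0, 0]},
  ],
)

```text
time_s: 4.32
eef_pos: [0.455, 0.2641, 0.2426]
eef_rot: [0.001, 0.751, 0.66, 0.001]
wrist_force: [-0.6, 0.2, -3.1]
opening: 0.13
grasp_force: 60.9
```

Run:
```python
from h import *
print(ctrl.get_obs()['grasp_force'],ctrl.get_obs()['wrist_force'])
plan((.455,.0145,.215),2.7,10)
for n in ('scene','top'):
    im,d=shot(n,n+'1.png'); P=pts(n,d).astype(float); h=cv2.cvtColor(im,cv2.COLOR_RGB2HSV)
    H,S,V=[h[...,i].astype(int) for i in range(3)]
    m=near(P,(.455,.26),.12,.17,.215)&((H<8)|(H>172))&(S>150); print('roof',rect(P[m]),P[m].mean(0))
    m=near(P,(.52,.255),.1,.1,.125)&(H>100)&(H<130)&(S>120);print('tops',rect(P[m]),m.sum())
```

```text
60.884116888046265 [-0.5947  0.1674 -3.121 ]
pos [0.455  0.2641 0.2426] yaw -7.4 tilt 0.16 turn -1.01 t 4.325
1 [-24.7   3.2   2.8]
2 [-24.8   2.8   2.8]
3 [-24.8   2.3   2.8]
4 [-24.9   1.9   2.8]
5 [-24.9   1.5   2.8]
6 [-24.9   1.    2.8]
7 [-25.    0.6   2.8]
8 [-25.    0.1   2.8]
9 [-25.   -0.3   2.8]
10 [-24.9  -0.7   2.8]
roof (array([457.6, 263.8]), array([131.3, 107.6]), 82.6) [0.4696 0.2611 0.1926]
tops (array([518.3, 254.1]), array([107.1,  78.4]), 81.6) 550
roof (array([444.2, 243.3]), array([ 89.9, 102.3]), 82.6) [0.4419 0.2372 0.1918]
tops (array([515.8, 254.2]), array([109.1,  74.2]), 82.0) 295
```

Call:
apply_moves(
  moves=[
    {"jaw": 0, "offset": [-50, 6, 6], "rot": [0, 0, -2]},
    {"jaw": 0, "offset": [-50, 4.2, 6], "rot": [0, 0, -2]},
    {"jaw": 0, "offset": [-50, 2.5, 6], "rot": [0, 0, -2]},
    {"jaw": 0, "offset": [-50, 0.7, 6], "rot": [0, 0, -2]},
    {"jaw": 0, "offset": [-54, -1, 6], "rot": [0, 0, -2]},
  ],
)

```text
time_s: 5.05
eef_pos: [0.4521, 0.0078, 0.2106]
eef_rot: [-0.0, 0.69, 0.724, -0.0]
wrist_force: [1.8, -0.4, -1.3]
opening: 0.126
grasp_force: 60.9
```

Run:
```python
from h import *
plan((.455,.0103,.198),2.7,1)
for n in ('scene','top'):
    im,d=shot(n,n+'2.png'); P=pts(n,d).astype(float); h=cv2.cvtColor(im,cv2.COLOR_RGB2HSV)
    H,S,V=[h[...,i].astype(int) for i in range(3)]
    m=near(P,(.455,.01),.12,.12,.175)&((H<8)|(H>172))&(S>150); print('roof',rect(P[m]),P[m].mean(0),np.percentile(P[m][:,2],[5,50,95]))
    m=near(P,(.52,.255),.1,.1,.125)&(H>100)&(H<130)&(S>120);print('tops',rect(P[m]),m.sum())
```

```text
pos [0.4521 0.0078 0.2106] yaw 2.75 tilt 0.0 turn 0.05 t 5.05
1 [ 2.4  3.1 12.6]
roof (array([451.1,   8.3]), array([111.9, 129.1]), 3.0) [0.466  0.0094 0.1608] [0.142  0.1633 0.1667]
tops (array([518.5, 253.8]), array([107.7,  78.3]), 83.1) 543
roof (array([443.7,   0.7]), array([ 89.3, 130.2]), 2.5) [0.426  0.0214 0.1613] [0.1585 0.1613 0.1642]
tops (array([514.4, 254.2]), array([108.6,  75.6]), 82.7) 596
```

Call:
apply_moves(
  moves=[
    {"jaw": 0, "offset": [2.4, 0, 12.6], "rot": [0, 0, 0]},
    {"jaw": 0, "offset": [0, 30, 0], "rot": [0, 0, 0]},
    {"jaw": 0, "offset": [0, 30, 0], "rot": [0, 0, 0]},
    {"jaw": 0, "offset": [0, 30, 0], "rot": [0, 0, 0]},
    {"jaw": 0, "offset": [0, 27, 0], "rot": [0, 0, 0]},
  ],
)

```text
time_s: 5.78
eef_pos: [0.5696, 0.0197, 0.1969]
eef_rot: [-0.001, 0.69, 0.724, -0.0]
wrist_force: [-0.7, -1.0, -1.3]
opening: 0.127
grasp_force: 60.9
```

Run:
```python
from h import *
plan((.5695,.0158,.168),2.7,1)
im,d=shot('scene'); cv2.imwrite('pics/s3.png',cv2.resize(im[170:320,260:420,::-1],None,fx=4,fy=4))
print(ctrl.get_obs()['wrist_force'])
```

```text
pos [0.5696 0.0197 0.1969] yaw 2.8 tilt 0.09 turn 0.1 t 5.775
1 [-3.9 -0.3 28.9]
[ 0.0503 -2.0221 -0.6816]
```

View pics/s3.png

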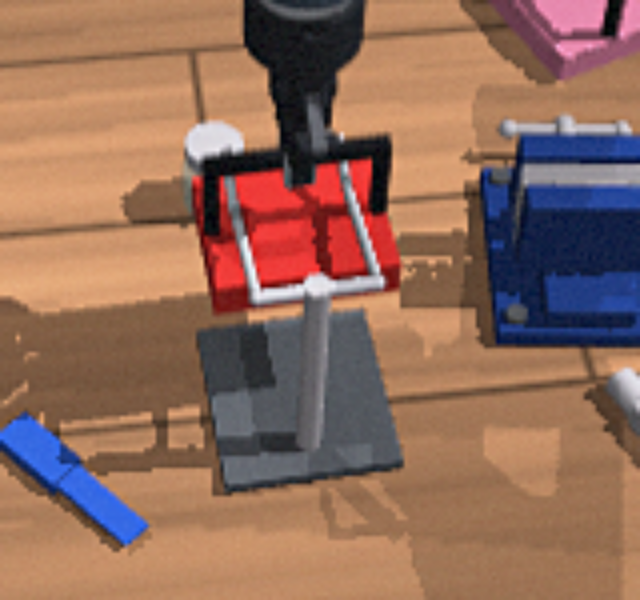

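The crop shows both prongs between the bar and the roof, and between the posts. Next I lower the cover.

Call:
apply_moves(
  moves=[
    {"jaw": 0, "offset": [-4, 0, 7], "rot": [0, 0, 0]},
    {"jaw": 0, "offset": [0, 0, 10], "rot": [0, 0, 0]},
    {"jaw": 0, "offset": [0, 0, 6], "rot": [0, 0, 0]},
    {"jaw": 0, "offset": [0, 0, 4], "rot": [0, 0, 0]},
    {"jaw": 0, "offset": [0, 0, 0], "rot": [0, 0, 0]},
  ],
)

```text
time_s: 6.45
eef_pos: [0.5688, 0.0132, 0.1708]
eef_rot: [-0.0, 0.691, 0.723, -0.0]
wrist_force: [-1.0, 0.7, -2.4]
opening: 0.121
grasp_force: 60.9
```

Call:
apply_moves(
  moves=[
    {"jaw": 0, "offset": [2, 0, 1.5], "rot": [0, 0, 0]},
    {"jaw": 0, "offset": [0, 0, 1], "rot": [0, 0, 0]},
    {"jaw": 0, "offset": [0, 0, 1], "rot": [0, 0, 0]},
    {"jaw": 0, "offset": [0, 0, 0], "rot": [0, 0, 0]},
    {"jaw": 0, "offset": [0, 0, 0], "rot": [0, 0, 0]},
  ],
)

```text
time_s: 7.08
eef_pos: [0.5693, 0.0153, 0.1682]
eef_rot: [0.0, 0.69, 0.723, 0.0]
wrist_force: [-2.5, 0.2, 4.9]
opening: 0.125
grasp_force: 61.8
```

Call:
apply_moves(
  moves=[
    {"jaw": 0.3, "offset": [0, 0, 0], "rot": [0, 0, 0]},
    {"jaw": 0.5, "offset": [0, 0, 0], "rot": [0, 0, 0]},
    {"jaw": 0.5, "offset": [0, 0, 0], "rot": [0, 0, 0]},
    {"jaw": 0.5, "offset": [0, 0, 0], "rot": [0, 0, 0]},
    {"jaw": 0.5, "offset": [0, 0, 0], "rot": [0, 0, 0]},
  ],
)

```text
time_s: 7.7
eef_pos: [0.5691, 0.0152, 0.1675]
eef_rot: [-0.0, 0.69, 0.723, -0.0]
wrist_force: [-0.4, -0.2, -0.2]
opening: 0.501
grasp_force: 0.0
```

Call:
apply_moves(
  moves=[
    {"jaw": 0.5, "offset": [0, 0, -10], "rot": [0, 0, 0]},
    {"jaw": 0.5, "offset": [0, 0, -25], "rot": [0, 0, 0]},
    {"jaw": 0.5, "offset": [0, 0, -30], "rot": [0, 0, 0]},
    {"jaw": 0.5, "offset": [0, 0, -20], "rot": [0, 0, 0]},
    {"jaw": 0.6, "offset": [0, 0, 0], "rot": [0, 0, 0]},
  ],
)

```text
time_s: 8.32
eef_pos: [0.5704, 0.015, 0.2552]
eef_rot: [0.002, 0.69, 0.723, 0.001]
wrist_force: [0.3, -0.0, -0.1]
opening: 0.598
grasp_force: 0.0
```

Run:
```python
from h import *
# gauge grasp: tool y along gauge x (yaw 10)
plan((.5047,-.280,.25),10,6)
for n in ('scene','top'):
    im,d=shot(n,n+'4.png'); P=pts(n,d).astype(float); h=cv2.cvtColor(im,cv2.COLOR_RGB2HSV)
    H,S,V=[h[...,i].astype(int) for i in range(3)]
    m=near(P,(.57,.016),.12,.11,.14)&((H<8)|(H>172))&(S>150); print('roof',rect(P[m]),P[m].mean(0),np.percentile(P[m][:,2],[5,50,95]))
    m=near(P,(.57,.016),.08,.175,.2)&(V<80);print('bar',line(P[m]))
    if n=='scene': cv2.imwrite('pics/s4.png',cv2.resize(im[170:320,260:440,::-1],None,fx=4,fy=4))
    else:
        cv2.imwrite('pics/t4.png',cv2.resize(im[150:240,180:270,::-1],None,fx=6,fy=6,interpolation=cv2.INTER_NEAREST))
```

```text
pos [0.5704 0.015  0.2552] yaw 2.67 tilt 0.28 turn -1.22 t 8.325
1 [-48.6 -13.2   0.9]
2 [-48.3 -14.3   0.9]
3 [-48.  -15.3   0.9]
4 [-47.7 -16.3   0.9]
5 [-47.3 -17.3   0.9]
6 [-46.9 -18.3   0.9]
roof (array([567.1,  15.5]), array([102.2, 131.3]), 1.7) [0.5703 0.0107 0.1205] [0.1148 0.1207 0.125 ]
bar ('mid', array([0.5731, 0.0152]), 'len', np.float64(0.12674932954132562), 'yaw', np.float32(-88.40294), 'z', array([0.1798, 0.1902, 0.1942]), 240)
roof (array([562.3,  13.4]), array([103.2, 127.8]), 2.4) [ 0.5614 -0.0065  0.1195] [0.1142 0.1198 0.1242]
bar ('mid', array([0.5667, 0.0385]), 'len', np.float64(0.07882578891667365), 'yaw', np.float32(-86.60082), 'z', array([0.1833, 0.1899, 0.1931]), 91)
```

View pics/s4.png

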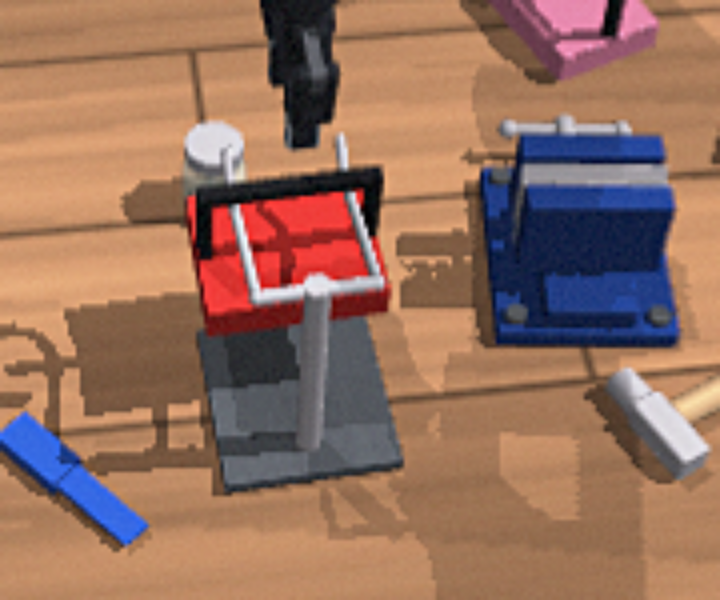

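View pics/t4.png

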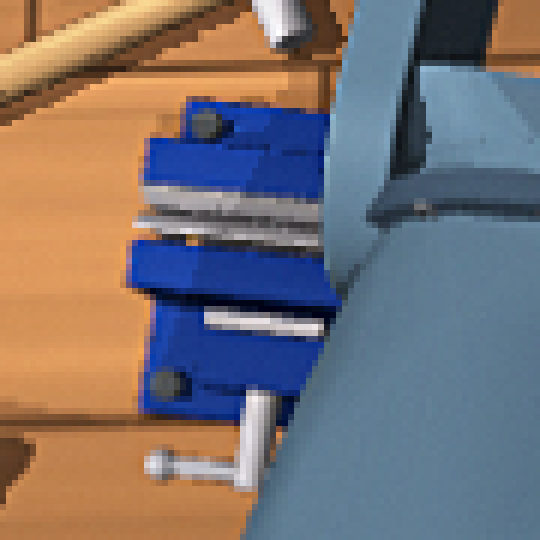

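The scene crop shows the cover hanging level across both prongs, with the jaws uncovered. The top crop shows the gap between the jaw plates. Next is the gauge.

Call:
apply_moves(
  moves=[
    {"jaw": 0.6, "offset": [-58.3, -15.8, 0], "rot": [0, 0, -1.5]},
    {"jaw": 0.6, "offset": [-58, -17.4, 0], "rot": [0, 0, -1.5]},
    {"jaw": 0.6, "offset": [-57.5, -19, 0], "rot": [0, 0, -1.5]},
    {"jaw": 0.6, "offset": [-57, -20.4, 2], "rot": [0, 0, -1.5]},
    {"jaw": 0.6, "offset": [-56.5, -21.8, 3], "rot": [0, 0, -1.3]},
  ],
)

```text
time_s: 9.05
eef_pos: [0.5023, -0.2815, 0.2462]
eef_rot: [-0.001, 0.643, 0.766, 0.0]
wrist_force: [0.7, 1.0, 0.2]
opening: 0.596
grasp_force: 0.0
```

Run:
```python
from h import *
plan((.5045,-.2805,.093),10,4)
for n in ('scene','top'):
    im,d=shot(n,n+'5.png'); P=pts(n,d).astype(float); h=cv2.cvtColor(im,cv2.COLOR_RGB2HSV)
    H,S,V=[h[...,i].astype(int) for i in range(3)]
    # vise: tops and plates
    m=near(P,(.517,.254),.1,.104,.125)&(H>100)&(H<130)&(S>120);print('tops',rect(P[m]),m.sum(),np.median(P[m][:,2]))
    c=np.cos(np.radians(-7.7));s=np.sin(np.radians(-7.7))
    X=(P[...,0]-.517)*c+(P[...,1]-.254)*s; Y=-(P[...,0]-.517)*s+(P[...,1]-.254)*c
    k=near(P,(.517,.254),.1,.03,.125)&(abs(Y)<.045)
    for lo in np.arange(-.05,.05,.003):
        q=k&(X>=lo)&(X<lo+.003)
        if q.sum()>3: print(round(lo,3),q.sum(),np.percentile(P[q][:,2],[10,50,90]),'blue',(S[q]>120).mean().round(2))
    m=k&(S<80); print('steel',np.percentile(X[m],[2,10,50,90,98]),np.percentile(Y[m],[2,98]))
    if n=='top': cv2.imwrite('pics/t5.png',cv2.resize(im[160:240,180:270,::-1],None,fx=8,fy=7,interpolation=cv2.INTER_CUBIC))
```

```text
pos [ 0.5023 -0.2815  0.2462] yaw 10.01 tilt 0.11 turn 0.0 t 9.05
1 [ 0.2  0.6 38.3]
2 [ 0.2  0.6 38.3]
3 [ 0.2  0.6 38.3]
4 [ 0.2  0.6 38.3]
tops (array([517.9, 253.8]), array([107.7,  78.4]), 82.8) 501 0.11308999134856268
-0.041 7 [0.1117 0.1121 0.1127] blue 0.0
-0.038 14 [0.1122 0.1145 0.1152] blue 0.21
-0.035 19 [0.1112 0.1128 0.1151] blue 0.89
-0.032 25 [0.112  0.1148 0.116 ] blue 0.92
-0.029 20 [0.1111 0.1147 0.116 ] blue 1.0
-0.026 21 [0.1117 0.1137 0.1173] blue 1.0
-0.023 21 [0.1122 0.114  0.1173] blue 1.0
-0.02 30 [0.1053 0.1128 0.1165] blue 1.0
-0.017 52 [0.1047 0.1099 0.1146] blue 0.94
-0.014 20 [0.108  0.1133 0.1169] blue 0.9
-0.011 6 [0.1062 0.1092 0.1161] blue 0.33
-0.008 34 [0.1029 0.1089 0.1127] blue 0.0
-0.005 54 [0.1003 0.1074 0.1135] blue 0.0
-0.002 40 [0.1003 0.1034 0.1093] blue 0.0
0.001 17 [0.1014 0.1062 0.1093] blue 0.0
0.013 15 [0.1125 0.1132 0.1144] blue 0.13
0.016 19 [0.1109 0.1147 0.1161] blue 0.47
0.019 24 [0.1112 0.115  0.1164] blue 0.96
0.022 25 [0.1122 0.114  0.1178] blue 1.0
0.025 23 [0.1119 0.1138 0.1167] blue 1.0
0.028 25 [0.1117 0.1138 0.1165] blue 
[... 1013 characters left out ...]
98 0.1087] blue 0.21
-0.005 22 [0.1012 0.1039 0.1055] blue 0.0
-0.002 9 [0.0969 0.0982 0.1011] blue 0.0
0.001 46 [0.0797 0.0902 0.0992] blue 0.0
0.004 43 [0.0979 0.1026 0.106 ] blue 0.0
0.007 42 [0.1041 0.1073 0.1109] blue 0.0
0.01 35 [0.1091 0.111  0.1139] blue 0.06
0.013 32 [0.111  0.1129 0.1154] blue 1.0
0.016 31 [0.1099 0.1133 0.1148] blue 1.0
0.019 28 [0.1103 0.1127 0.1145] blue 1.0
0.022 31 [0.1102 0.1129 0.1147] blue 1.0
0.025 33 [0.1096 0.113  0.1159] blue 1.0
0.028 28 [0.1106 0.1124 0.1151] blue 1.0
0.031 33 [0.1105 0.1125 0.1146] blue 1.0
0.034 7 [0.1081 0.1101 0.1128] blue 1.0
0.049 9 [0.0375 0.0383 0.0398] blue 1.0
steel [-0.0956 -0.0797 -0.0056  0.009   0.0116] [-0.0431  0.0425]
```

View pics/t5.png

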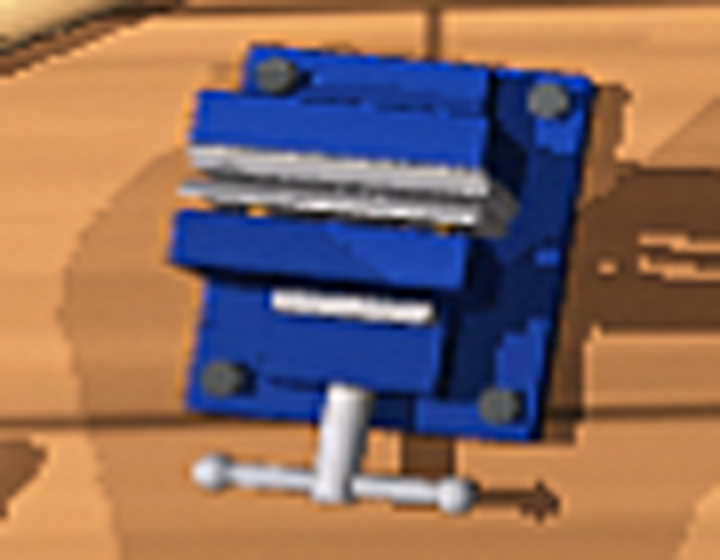

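Call:
apply_moves(
  moves=[
    {"jaw": 0.6, "offset": [0.2, 0.6, 38], "rot": [0, 0, 0]},
    {"jaw": 0.6, "offset": [0.2, 0.6, 38], "rot": [0, 0, 0]},
    {"jaw": 0.6, "offset": [0.2, 0.6, 38], "rot": [0, 0, 0]},
    {"jaw": 0.6, "offset": [0.2, 0.4, 38], "rot": [0, 0, 0]},
    {"jaw": 0.4, "offset": [0, 0, 0], "rot": [0, 0, 0]},
  ],
)

```text
time_s: 9.78
eef_pos: [0.5028, -0.276, 0.0914]
eef_rot: [-0.005, 0.643, 0.766, 0.0]
wrist_force: [0.2, 0.5, 0.2]
opening: 0.405
grasp_force: 0.0
```

Call:
apply_moves(
  moves=[
    {"jaw": 0.3, "offset": [0, 0, 0], "rot": [0, 0, 0]},
    {"jaw": 0.2, "offset": [0, 0, 0], "rot": [0, 0, 0]},
    {"jaw": 0, "offset": [0, 0, 0], "rot": [0, 0, 0]},
    {"jaw": 0, "offset": [0, 0, 0], "rot": [0, 0, 0]},
    {"jaw": 0, "offset": [0, 0, 0], "rot": [0, 0, 0]},
  ],
)

```text
time_s: 10.4
eef_pos: [0.5066, -0.2798, 0.0976]
eef_rot: [0.002, 0.643, 0.766, 0.0]
wrist_force: [-0.1, 1.6, 6.1]
opening: 0.179
grasp_force: 58.9
```

Call:
apply_moves(
  moves=[
    {"jaw": 0, "offset": [0, 0, -15], "rot": [0, 0, 0]},
    {"jaw": 0, "offset": [0, 0, -30], "rot": [0, 0, 0]},
    {"jaw": 0, "offset": [0, 0, -35], "rot": [0, 0, 0]},
    {"jaw": 0, "offset": [0, 0, -40], "rot": [0, 0, 0]},
    {"jaw": 0, "offset": [0, 0, -45], "rot": [0, 0, 0]},
  ],
)

```text
time_s: 11.02
eef_pos: [0.505, -0.2786, 0.2623]
eef_rot: [-0.0, 0.643, 0.766, -0.0]
wrist_force: [0.6, -0.7, -0.9]
opening: 0.18
grasp_force: 58.5
```

```bash
cat >> h.py <<'E'
def gauge_fit(tag):
    o,Rm=R(); c=o['eef_pos']
    for n in ('scene','top'):
        im,d=shot(n,n+tag+'.png'); P=pts(n,d).astype(float); h=cv2.cvtColor(im,cv2.COLOR_RGB2HSV)
        H,S=[h[...,i].astype(int) for i in range(2)]
        L=(P-c)@Rm
        ok=(np.abs(L[...,0])<.025)&(np.abs(L[...,1])<.03)
        y=ok&(H>20)&(H<36)&(S>130)&(np.abs(L[...,2])<.08); b=ok&(S<80)&(L[...,2]>.02)&(L[...,2]<.1)
        for nm,m in (('handle',y),('blade',b)):
            if m.sum()>5: print(n,nm,m.sum(),(np.percentile(L[m],[3,50,97],axis=0)*1000).round(1).tolist())
        if b.sum()>15:
            k=np.polyfit(L[b][:,2],L[b][:,1],1); k2=np.polyfit(L[b][:,2],L[b][:,0],1);print('slopes y,x vs z deg',np.degrees(k[0]),np.degrees(k2[0]))
E
python3 - <<'E'
from h import *
gauge_fit('6')
plan((.42,-.03,.26),1,5)
E
```

```text
scene handle 50 [[-15.5, 2.5, -39.2], [-7.9, 5.8, 7.0], [13.1, 8.7, 22.9]]
scene blade 125 [[-11.2, -2.1, 28.5], [-1.0, 1.0, 56.3], [9.0, 3.9, 86.7]]
slopes y,x vs z deg -3.00742405023225 0.0009041233807248578
top handle 9 [[1.1, 0.9, -49.2], [4.0, 3.8, -46.7], [9.6, 7.6, -44.3]]
pos [ 0.5078 -0.2809  0.2679] yaw 9.97 tilt 0.64 turn 1.79 t 11.125
1 [52.5 -8.6  1.6]
2 [ 52.2 -10.2   1.6]
3 [ 51.8 -11.9   1.6]
4 [ 51.4 -13.5   1.6]
5 [ 51.  -15.1   1.6]
```

Call:
apply_moves(
  moves=[
    {"jaw": 0, "offset": [52, -14, 0], "rot": [0, 0, 1.8]},
    {"jaw": 0, "offset": [52, -15, 0], "rot": [0, 0, 1.8]},
    {"jaw": 0, "offset": [52, -16, 0], "rot": [0, 0, 1.8]},
    {"jaw": 0, "offset": [52, -14, 0], "rot": [0, 0, 1.8]},
    {"jaw": 0, "offset": [52, -12, 0], "rot": [0, 0, 1.8]},
  ],
)

```text
time_s: 11.75
eef_pos: [0.405, -0.0274, 0.2606]
eef_rot: [0.0, 0.702, 0.712, 0.0]
wrist_force: [0.3, 0.3, -0.3]
opening: 0.179
grasp_force: 58.7
```

Run:
```python
from h import *
plan((.43,.16,.26),-5,4)
plan((.519,.2537,.255),-7.7,10)
```

```text
pos [ 0.405  -0.0274  0.2606] yaw 0.85 tilt 0.01 turn 1.46 t 11.75
1 [46.7  7.   0.1]
2 [46.9  5.8  0.1]
3 [47.   4.6  0.1]
4 [47.1  3.4  0.1]
pos [ 0.405  -0.0274  0.2606] yaw 0.85 tilt 0.01 turn 0.86 t 11.75
1 [27.9 11.8  0.6]
2 [28.1 11.4  0.6]
3 [28.3 11.   0.6]
4 [28.4 10.6  0.6]
5 [28.6 10.1  0.6]
6 [28.7  9.7  0.6]
7 [28.9  9.3  0.6]
8 [29.   8.8  0.6]
9 [29.1  8.4  0.6]
10 [29.3  8.   0.6]
```

Call:
apply_moves(
  moves=[
    {"jaw": 0, "offset": [46.7, 7, 0], "rot": [0, 0, 1.5]},
    {"jaw": 0, "offset": [47, 6, 0], "rot": [0, 0, 1.5]},
    {"jaw": 0, "offset": [47, 4.6, 0], "rot": [0, 0, 1.5]},
    {"jaw": 0, "offset": [47, 3.4, 0], "rot": [0, 0, 1.5]},
    {"jaw": 0, "offset": [30, 20, 0], "rot": [0, 0, 1.2]},
  ],
)

```text
time_s: 12.38
eef_pos: [0.4531, 0.1887, 0.2607]
eef_rot: [-0.0, 0.744, 0.668, -0.0]
wrist_force: [0.8, -0.1, -0.5]
opening: 0.179
grasp_force: 58.7
```

Run:
```python
from h import *
plan((.519,.2537,.235),-7.7,4)
```

```text
pos [0.4531 0.1887 0.2607] yaw -6.15 tilt 0.02 turn 0.39 t 12.375
1 [17.9 14.6  6.4]
2 [18.  14.5  6.4]
3 [18.1 14.4  6.4]
4 [18.2 14.3  6.4]
```

Call:
apply_moves(
  moves=[
    {"jaw": 0, "offset": [18, 14.6, 4], "rot": [0, 0, 0.4]},
    {"jaw": 0, "offset": [18, 14.5, 7], "rot": [0, 0, 0.4]},
    {"jaw": 0, "offset": [18, 14.4, 7], "rot": [0, 0, 0.4]},
    {"jaw": 0, "offset": [18, 14.3, 7], "rot": [0, 0, 0.4]},
    {"jaw": 0, "offset": [0, 0, 0], "rot": [0, 0, 0]},
  ],
)

```text
time_s: 13.0
eef_pos: [0.5197, 0.2515, 0.2345]
eef_rot: [-0.0, 0.753, 0.657, -0.001]
wrist_force: [-0.4, -0.0, -0.6]
opening: 0.184
grasp_force: 58.8
```

Run:
```python
from h import *
plan((.519,.2537,.235),-7.7,1)
gauge_fit('7')
im=cv2.imread('pics/scene7.png'); a=cv2.resize(im[150:260,360:450],None,fx=4.4,fy=5); im=cv2.imread('pics/top7.png'); b=cv2.resize(im[150:260,190:270],None,fx=4.9,fy=5)
cv2.imwrite('pics/c7.png',np.hstack([a,b]))
```

```text
pos [0.5197 0.2515 0.2345] yaw -7.79 tilt 0.12 turn -0.09 t 13.0
1 [ 2.  -1.  -0.5]
scene handle 77 [[-15.9, -3.9, -45.9], [-12.1, 5.9, -4.5], [11.3, 12.7, 18.9]]
scene blade 120 [[-11.8, -2.2, 25.5], [-1.4, 1.0, 54.2], [10.1, 4.4, 86.9]]
slopes y,x vs z deg -2.6816288315724166 0.06309245386018446
top handle 78 [[-17.0, -10.1, -42.0], [-15.5, -3.1, -27.9], [-5.3, 5.4, 16.1]]
top blade 24 [[-13.6, -5.2, 38.1], [-8.0, -4.2, 66.2], [7.5, -2.1, 89.1]]
slopes y,x vs z deg 0.9847020347030528 9.222947930224498
```

View pics/c7.png

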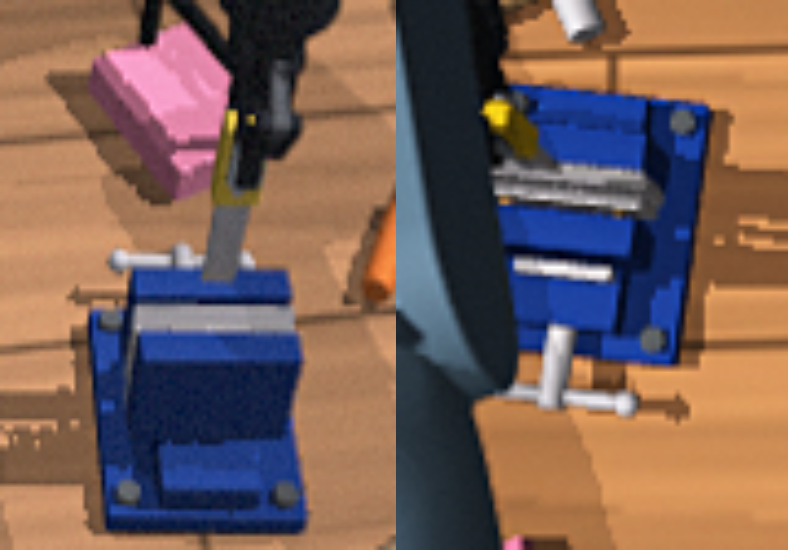

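The crop shows the blade hanging over the jaws, roughly centred. Each camera puts it about 1 mm to the -x side. I correct that and go down.

Call:
apply_moves(
  moves=[
    {"jaw": 0, "offset": [2, 1, 8], "rot": [0, 0, 0]},
    {"jaw": 0, "offset": [0, 0, 8], "rot": [0, 0, 0]},
    {"jaw": 0, "offset": [0, 0, 8], "rot": [0, 0, 0]},
    {"jaw": 0, "offset": [0, 0, 6], "rot": [0, 0, 0]},
    {"jaw": 0, "offset": [0, 0, 0], "rot": [0, 0, 0]},
  ],
)

```text
time_s: 13.72
eef_pos: [0.5208, 0.2528, 0.2048]
eef_rot: [-0.0, 0.754, 0.657, -0.001]
wrist_force: [-0.1, 0.6, -0.5]
opening: 0.179
grasp_force: 58.8
```

Call:
apply_moves(
  moves=[
    {"jaw": 0, "offset": [0, 0, 2], "rot": [0, 0, 0]},
    {"jaw": 0, "offset": [0, 0, 2], "rot": [0, 0, 0]},
    {"jaw": 0, "offset": [0, 0, 2], "rot": [0, 0, 0]},
    {"jaw": 0, "offset": [0, 0, 2], "rot": [0, 0, 0]},
    {"jaw": 0, "offset": [0, 0, 0], "rot": [0, 0, 0]},
  ],
)

```text
time_s: 14.35
eef_pos: [0.5211, 0.2529, 0.1974]
eef_rot: [-0.0, 0.754, 0.657, -0.0]
wrist_force: [0.3, 0.0, -0.8]
opening: 0.178
grasp_force: 58.8
```

Run:
```python
from h import *
plan((.520,.2537,.235),-7.7,1); print(ctrl.get_obs()['wrist_force'],ctrl.get_obs()['torque'])
gauge_fit('8')
print(ctrl.get_obs()['wrist_force'],ctrl.get_obs()['torque'])
im=cv2.imread('pics/scene8.png'); a=cv2.resize(im[150:260,360:450],None,fx=4.4,fy=5); im=cv2.imread('pics/top8.png'); b=cv2.resize(im[150:260,190:270],None,fx=4.9,fy=5)
cv2.imwrite('pics/c8.png',np.hstack([a,b]))
```

```text
pos [0.5211 0.2529 0.1974] yaw -7.84 tilt 0.02 turn -0.14 t 14.35
1 [  0.6  -1.2 -37.6]
[ 0.2977  0.0496 -0.8339] [ 0.0297 -0.0057  0.0458]
scene handle 70 [[-15.9, -3.3, -42.8], [-12.2, 5.8, -7.8], [10.9, 10.1, 16.2]]
scene blade 169 [[-20.1, -10.7, 25.0], [-0.8, 0.3, 70.5], [21.5, 6.9, 97.0]]
slopes y,x vs z deg -6.471335966058216 1.0773820076377205
top handle 68 [[-16.7, -10.2, -41.2], [-14.9, -2.4, -24.1], [-7.3, 9.5, 14.6]]
top blade 92 [[-22.6, -14.2, 47.9], [-8.9, -5.0, 88.6], [20.1, 7.3, 99.0]]
slopes y,x vs z deg -1.2848994266013027 1.3357469019399817
[ 1.3308  0.4462 -1.0106] [-0.0161 -0.0001  0.0218]
```

View pics/c8.png

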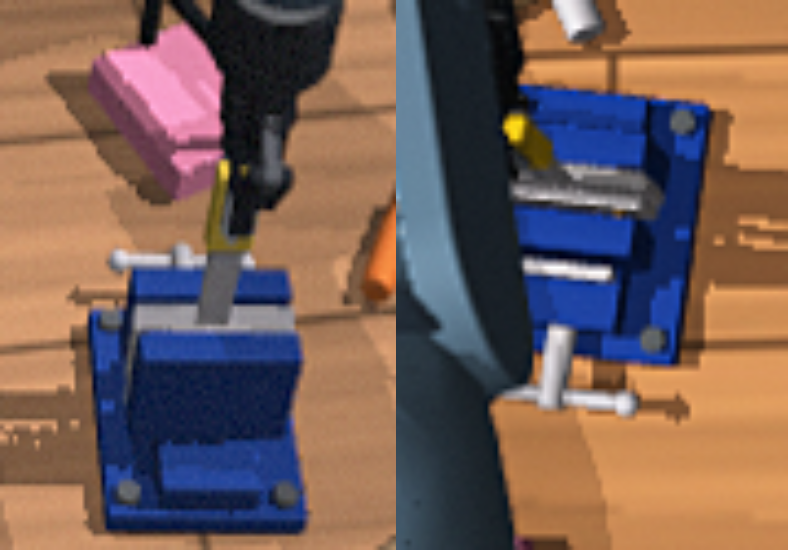

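The tip is now at the mouth of the funnel. I go down in small steps and watch the force.

Call:
apply_moves(
  moves=[
    {"jaw": 0, "offset": [0, 0, 3], "rot": [0, 0, 0]},
    {"jaw": 0, "offset": [0, 0, 3], "rot": [0, 0, 0]},
    {"jaw": 0, "offset": [0, 0, 2], "rot": [0, 0, 0]},
    {"jaw": 0, "offset": [0, 0, 0], "rot": [0, 0, 0]},
    {"jaw": 0, "offset": [0, 0, 0], "rot": [0, 0, 0]},
  ],
)

```text
time_s: 15.08
eef_pos: [0.5213, 0.253, 0.1897]
eef_rot: [0.0, 0.754, 0.657, 0.0]
wrist_force: [0.3, 0.2, -0.7]
opening: 0.18
grasp_force: 58.8
```

Call:
apply_moves(
  moves=[
    {"jaw": 0, "offset": [0, 0, 2], "rot": [0, 0, 0]},
    {"jaw": 0, "offset": [0, 0, 2], "rot": [0, 0, 0]},
    {"jaw": 0, "offset": [0, 0, 2], "rot": [0, 0, 0]},
    {"jaw": 0, "offset": [0, 0, 0], "rot": [0, 0, 0]},
    {"jaw": 0, "offset": [0, 0, 0], "rot": [0, 0, 0]},
  ],
)

```text
time_s: 15.7
eef_pos: [0.5212, 0.253, 0.1836]
eef_rot: [-0.0, 0.754, 0.657, -0.0]
wrist_force: [-0.5, 0.1, 0.1]
opening: 0.18
grasp_force: 58.8
```

Call:
apply_moves(
  moves=[
    {"jaw": 0, "offset": [0, 0, 2], "rot": [0, 0, 0]},
    {"jaw": 0, "offset": [0, 0, 2], "rot": [0, 0, 0]},
    {"jaw": 0, "offset": [0, 0, 2], "rot": [0, 0, 0]},
    {"jaw": 0, "offset": [0, 0, 0], "rot": [0, 0, 0]},
    {"jaw": 0, "offset": [0, 0, 0], "rot": [0, 0, 0]},
  ],
)

```text
time_s: 16.32
eef_pos: [0.5212, 0.253, 0.1776]
eef_rot: [-0.0, 0.754, 0.657, -0.0]
wrist_force: [0.6, 0.3, -1.1]
opening: 0.179
grasp_force: 58.8
```

Call:
apply_moves(
  moves=[
    {"jaw": 0, "offset": [0, 0, 1], "rot": [0, 0, 0]},
    {"jaw": 0, "offset": [0, 0, 1], "rot": [0, 0, 0]},
    {"jaw": 0, "offset": [0, 0, 1], "rot": [0, 0, 0]},
    {"jaw": 0, "offset": [0, 0, 0], "rot": [0, 0, 0]},
    {"jaw": 0, "offset": [0, 0, 0], "rot": [0, 0, 0]},
  ],
)

```text
time_s: 16.95
eef_pos: [0.5212, 0.253, 0.1746]
eef_rot: [-0.0, 0.754, 0.657, -0.0]
wrist_force: [-0.6, -0.6, -0.5]
opening: 0.179
grasp_force: 58.8
```

Call:
apply_moves(
  moves=[
    {"jaw": 0, "offset": [0, 0, 1], "rot": [0, 0, 0]},
    {"jaw": 0, "offset": [0, 0, 1], "rot": [0, 0, 0]},
    {"jaw": 0, "offset": [0, 0, 1], "rot": [0, 0, 0]},
    {"jaw": 0, "offset": [0, 0, 0], "rot": [0, 0, 0]},
    {"jaw": 0, "offset": [0, 0, 0], "rot": [0, 0, 0]},
  ],
)

```text
time_s: 17.58
eef_pos: [0.5212, 0.2529, 0.1716]
eef_rot: [-0.0, 0.754, 0.657, -0.0]
wrist_force: [0.4, -0.5, -1.5]
opening: 0.177
grasp_force: 58.8
```

Call:
apply_moves(
  moves=[
    {"jaw": 0, "offset": [0, 0, 1], "rot": [0, 0, 0]},
    {"jaw": 0, "offset": [0, 0, 1], "rot": [0, 0, 0]},
    {"jaw": 0, "offset": [0, 0, 1], "rot": [0, 0, 0]},
    {"jaw": 0, "offset": [0, 0, 0], "rot": [0, 0, 0]},
    {"jaw": 0, "offset": [0, 0, 0], "rot": [0, 0, 0]},
  ],
)

```text
time_s: 18.2
eef_pos: [0.5212, 0.253, 0.1686]
eef_rot: [-0.0, 0.754, 0.657, -0.0]
wrist_force: [0.6, -0.1, -1.1]
opening: 0.179
grasp_force: 58.8
```

Run:
```python
from h import *
f=[]
for i in range(6):
    ctrl.camera('top'); o=ctrl.get_obs(); f.append(np.r_[o['wrist_force'],o['torque']])
print(np.mean(f,0),np.std(f,0))
```

```text
[-0.1971  0.0419 -0.7808  0.0042  0.0304  0.0079] [0.1598 0.5133 0.42   0.0218 0.0245 0.0199]
```

Call:
apply_moves(
  moves=[
    {"jaw": 0, "offset": [0, 0, 1], "rot": [0, 0, 0]},
    {"jaw": 0, "offset": [0, 0, 1], "rot": [0, 0, 0]},
    {"jaw": 0, "offset": [0, 0, 1], "rot": [0, 0, 0]},
    {"jaw": 0, "offset": [0, 0, 0], "rot": [0, 0, 0]},
    {"jaw": 0, "offset": [0, 0, 0], "rot": [0, 0, 0]},
  ],
)

```text
time_s: 19.12
eef_pos: [0.5212, 0.253, 0.1656]
eef_rot: [-0.0, 0.754, 0.657, -0.0]
wrist_force: [0.7, -0.6, -0.9]
opening: 0.18
grasp_force: 58.8
```

Call:
apply_moves(
  moves=[
    {"jaw": 0, "offset": [0, 0, 1], "rot": [0, 0, 0]},
    {"jaw": 0, "offset": [0, 0, 1], "rot": [0, 0, 0]},
    {"jaw": 0, "offset": [0, 0, 1], "rot": [0, 0, 0]},
    {"jaw": 0, "offset": [0, 0, 0], "rot": [0, 0, 0]},
    {"jaw": 0, "offset": [0, 0, 0], "rot": [0, 0, 0]},
  ],
)

```text
time_s: 19.75
eef_pos: [0.5213, 0.253, 0.1627]
eef_rot: [0.0, 0.754, 0.657, 0.0]
wrist_force: [-0.5, -0.4, 0.8]
opening: 0.176
grasp_force: 59.0
```

Call:
apply_moves(
  moves=[
    {"jaw": 0, "offset": [0, 0, 1], "rot": [0, 0, 0]},
    {"jaw": 0, "offset": [0, 0, 1], "rot": [0, 0, 0]},
    {"jaw": 0, "offset": [0, 0, 1], "rot": [0, 0, 0]},
    {"jaw": 0, "offset": [0, 0, 0], "rot": [0, 0, 0]},
    {"jaw": 0, "offset": [0, 0, 0], "rot": [0, 0, 0]},
  ],
)

```text
time_s: 20.38
eef_pos: [0.5213, 0.253, 0.1597]
eef_rot: [0.0, 0.754, 0.657, 0.0]
wrist_force: [-1.0, 0.3, 2.6]
opening: 0.183
grasp_force: 59.2
```

```bash
cat > f.py <<'E'
from h import *
f=[]
for i in range(5):
    ctrl.camera('top'); o=ctrl.get_obs(); f.append(np.r_[o['wrist_force'],o['torque']])
print(np.mean(f,0),np.std(f,0)[:3],o['eef_pos'])
E
python3 f.py
```

```text
[-0.4058  0.6832  3.4238  0.1126  0.0449  0.0195] [0.2378 0.4285 0.4088] [0.5213 0.253  0.1596]
```

Call:
apply_moves(
  moves=[
    {"jaw": 0, "offset": [0, 0, 1], "rot": [0, 0, 0]},
    {"jaw": 0, "offset": [0, 0, 1], "rot": [0, 0, 0]},
    {"jaw": 0, "offset": [0, 0, 1], "rot": [0, 0, 0]},
    {"jaw": 0, "offset": [0, 0, 1], "rot": [0, 0, 0]},
    {"jaw": 0, "offset": [0, 0, 0], "rot": [0, 0, 0]},
  ],
)

```text
time_s: 21.25
eef_pos: [0.5212, 0.2529, 0.1555]
eef_rot: [-0.0, 0.754, 0.657, -0.0]
wrist_force: [-0.2, -0.3, 5.2]
opening: 0.178
grasp_force: 59.4
```

```bash
python3 f.py
```

```text
[-0.4355  0.368   3.6779  0.0165  0.0916  0.0294] [0.4617 0.4592 0.6255] [0.5211 0.253  0.1555]
```

Call:
apply_moves(
  moves=[
    {"jaw": 0, "offset": [0, 0, 1], "rot": [0, 0, 0]},
    {"jaw": 0, "offset": [0, 0, 1], "rot": [0, 0, 0]},
    {"jaw": 0, "offset": [0, 0, 1], "rot": [0, 0, 0]},
    {"jaw": 0, "offset": [0, 0, 0], "rot": [0, 0, 0]},
    {"jaw": 0, "offset": [0, 0, 0], "rot": [0, 0, 0]},
  ],
)

```text
time_s: 22.12
eef_pos: [0.5213, 0.253, 0.1527]
eef_rot: [0.0, 0.754, 0.657, 0.0]
wrist_force: [0.1, 0.8, 5.4]
opening: 0.177
grasp_force: 59.7
```

```bash
python3 f.py
```

```text
[-0.8838  0.0337  5.1221  0.0307  0.1916  0.0405] [0.3682 0.3148 0.3223] [0.5212 0.253  0.1527]
```

Call:
apply_moves(
  moves=[
    {"jaw": 0, "offset": [0, 0, 1], "rot": [0, 0, 0]},
    {"jaw": 0, "offset": [0, 0, 1], "rot": [0, 0, 0]},
    {"jaw": 0, "offset": [0, 0, 1], "rot": [0, 0, 0]},
    {"jaw": 0, "offset": [0, 0, 0], "rot": [0, 0, 0]},
    {"jaw": 0, "offset": [0, 0, 0], "rot": [0, 0, 0]},
  ],
)

```text
time_s: 23.0
eef_pos: [0.5212, 0.2531, 0.1499]
eef_rot: [-0.0, 0.754, 0.657, 0.0]
wrist_force: [-0.5, -0.0, 6.6]
opening: 0.176
grasp_force: 59.9
```

```bash
python3 f.py
python3 - <<'E'
from h import *
gauge_fit('9')
im,d=shot('scene'); P=pts('scene',d).astype(float); h=cv2.cvtColor(im,cv2.COLOR_RGB2HSV); H,S,V=[h[...,i].astype(int) for i in range(3)]
m=near(P,(.57,.016),.08,.175,.2)&(V<80);print('bar',line(P[m]))
m=near(P,(.52,.25),.08,.08,.21)&(H>20)&(H<36)&(S>130); print('yellow z',np.percentile(P[m][:,2],[2,98]))
cv2.imwrite('pics/c9.png',cv2.resize(im[150:280,290:450,::-1],None,fx=4.5,fy=4.5))
E
```

```text
[-1.3962  0.3676  6.366   0.0386  0.3153  0.0292] [0.5158 0.4554 0.3947] [0.5212 0.2531 0.1499]
scene handle 63 [[-16.4, -4.7, -52.1], [-12.9, 5.6, -9.6], [10.6, 15.4, 16.4]]
scene blade 84 [[-23.4, -20.7, 28.9], [-4.6, -5.5, 42.1], [23.2, 3.9, 51.6]]
slopes y,x vs z deg -27.480752786212214 -5.959040643839951
top handle 57 [[-16.5, -10.1, -41.6], [-15.2, -3.0, -22.2], [-7.9, 6.2, 16.4]]
top blade 74 [[-24.0, -14.8, 38.1], [-13.4, -7.4, 45.6], [6.2, 6.8, 75.8]]
slopes y,x vs z deg -4.272314792634917 5.153093453152226
bar ('mid', array([0.5736, 0.015 ]), 'len', np.float64(0.12600785717923557), 'yaw', np.float32(-87.33333), 'z', array([0.18  , 0.1899, 0.1936]), 247)
yellow z [0.1334 0.1952]
```

View pics/c9.png

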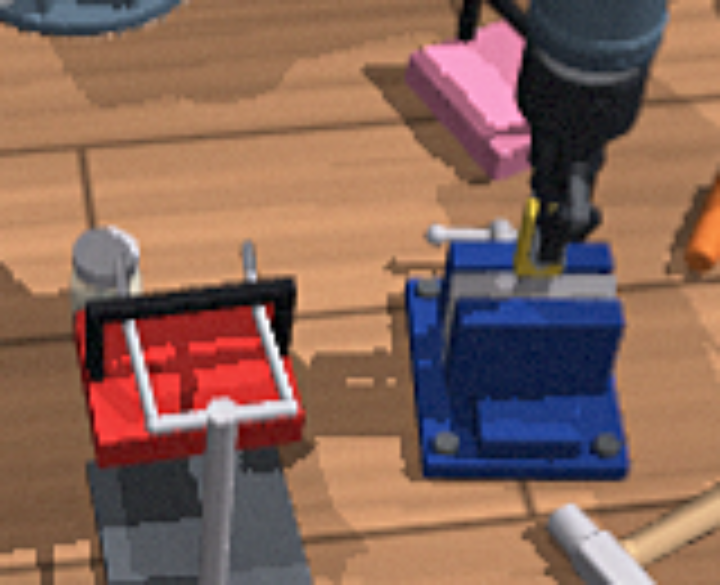

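The blade is seated in the jaws and the cover still hangs. The drag has roughly doubled since first touch, which puts the plate at about 1.1 mm back. I hand in now.

```bash
python3 -c "
from bench import ctrl
print(ctrl.hand_in())"
```

```text
the job is handed in; nothing more can be done
None
```

The job is handed in, with no verdict shown: the red cover hangs on the double hook, and the yellow gauge is still gripped between the jaws with about 7 N of drag, the plate pushed back an estimated 1.1 mm (judged from force and depth, not measured directly).

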